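# Bring a filter over the light pad on the inspection slide

## Task

Lay the blue filter flat on the sled's sloping cradle, resting down against its ledge, and slide the sled along the rail until it clicks into the middle stop, over the light pad. Leave the green filter, the objective case and the dropper bottle where they are.

Things in the scene. Friction and masses are not known exactly. Their poses are not given: they have to be found in the camera images.
- rail: Fixed twin-shaft slide, aluminium base 125 x 330 x 10 mm, black end blocks 46 mm high. Origin: base underside, midway between the end blocks; y along the shafts, -x its front (knob side), z up. Click stops at y = -90, 0, +90 mm, marked with 1, 2, 3 black dots on the notched bar in front. A white glowing light pad lies between the shafts at y = 0, the middle stop.
- sled (a joint): Sled's place along the rail's +y, m: 0 first stop, 0.09 middle stop, 0.18 last stop; ends at -0.012 and 0.192. A spring ball drops into a V notch at each stop: within 4 mm it pulls the sled home and holds it; leaving a stop takes 4 to 6 N. Between stops it slides with about 1 N and stays where left. Starts anywhere from the first stop to two thirds of the way to the middle one.
- sled_knob (a point): On the axis of the sled's upright black knob, 17 mm below its top: TCP height for gripping it from above. Grip part 16 mm in diameter, head 19 mm; the flat aluminium tongue that carries it lies 26 mm below this point. The knob stands 90 mm to the rail's front (-x) of its middle line, 60 mm in front of the cradle's ledge, and moves with the sled.
- mid_stop (a point): Fixed point where sled_knob is when the sled is in the middle stop.
- cradle (a point): Black rest on the sled, a plate 70 (x) x 66 (y) x 5 mm sloping 15 degrees. Origin: centre of its upper face, 62 mm above the table; z square to the face (up and to the rail's front), x up the slope, y along the rail. At the low end a ledge stands 7 mm proud, inner side at x = -30 mm: a filter against it has its centre at x = -7.5 mm, over a 32 mm hole. No side walls.
- blue_filter: Loose round glass filter with blue glass in a black ring, 45 mm in diameter, 8.5 mm thick, lying flat on the table; origin at the centre of its underside, z through its axis. 22 g.
- green_filter: The same size with green glass; lies near the blue one, to be left alone. Origin at the centre of its underside.
- objective_case: Loose upright objective case, 36 mm in diameter, 62 mm high, black below, pale lid; bystander. Origin at the centre of its underside.
- dropper: Loose upright brown dropper bottle with black bulb, 34 mm in diameter, 102 mm high; bystander. Origin at the centre of its underside.
Mind the look-alikes: they are no part of the job. Leave any orange or red look-alike of the blue_filter alone.

How it is judged:
By the outcome, as a careful person would: the job done as asked, in the order asked, and still so for the second after the job is handed in, with the robot touching nothing.
It also fails if it takes over 51 s, if anything falls off the work surface, if the arm or the gripper's body presses on something with over 40 N, if the wrist force passes 120 N, or if a joint passes its speed limit or range.

## Robot

A 6-joint arm with a two-finger parallel gripper is mounted at the origin on a cart in front of the work surface, level with it; the furniture and walls round the work are solid. World frame = base frame: x ahead of the robot, y to its left, z up, the work surface at z = 0. Lengths are in m, angles in rad, forces in N, time in s.
With the tool pointing down it reaches from about 0.275 to 0.975 m from the base axis. Payload 8.4 kg.
Tool frame: the origin (TCP) lies between the finger pads, 19 mm behind the fingertips; this is the grasp point; z points along the fingers, y is the line along which they close (so a half turn about z gives the same grasp; the last joint's range is limited). The gripper opens to 92 mm and grips with 3 to 60 N. Pads are 20 mm wide; open, the fingers measure 128 mm over their backs; the gripper's body (75 mm by 189 mm) begins 69 mm behind the grasp point.
Start: joints at [-1.266, 0.353, 1.633, -0, 1.155, -0.002], TCP at [0.189, -0.596, 0.233] pointing down, gripper open.
Joint ranges: [-2.63, 2.63], [-0.92, 2.1], [0.06, 2.66], [-1.3, 4.44], [0, 2.69], [-3.02, 3.02]. Speed limits (rad/s): [2.22, 2.22, 2.79, 3.14, 3.14, 3.14].

## Interface

Orientations are given as a unit quaternion [x, y, z, w].
In Python, from cell import ctrl gives the robot as it stands. The module is installed in compiled form; this text tells all that it offers.
- The arm moves only by the tool servo_tool, never from a script. Its argument "plan" is a list that holds one entry, the list of rows, each a list of 7 numbers: the shift along the world's x, y, z in m, then the turn, a rotation vector about the world's x, y, z in degrees, then the finger opening in m, from 0 to 0.0919. In form: [[[tx, ty, tz, ax, ay, az, fingers], ...]]. A call has 1 to 20 rows; each row shifts and turns the commanded pose from where the row before left it; what a row does not reach is not made up. A row lasts 1/8 s, in which the tool goes at most 62.5 mm and 10.7 degrees, less where a joint would pass 70% of its speed; a pose out of reach is approached as far as the arm can. A call with a gripper value outside its range is refused whole. The fingers move at their own pace and stop on an object; "squeeze" is the grip in N (left out, the last holds). Time passes only in rows, so rows that do not move let the fingers close. It gives the time, the measured TCP pose, the force, the opening and the grip force at its end, in the units of the state.
- ctrl.observe(): the state, without advancing time (a new reading comes with each control period).
- ctrl.grab_frame(name): name is "scene" or "top" or "wrist"; returns a dict with "color" (480x640x3 uint8, red, green, blue), "fx", "fy", "cx", "cy" (pixels), "xyz" and "attitude" of the camera in the world; the wrist camera has in their place "hand_eye" (4x4, takes a point from camera to tool coordinates, whose origin is the TCP and whose axes are the flange's). Camera axes: x right, y down, z forward; pixel columns grow to the right and rows downward; lengths in m; the calibration is good to about 2 mm. A picture is of the moment at which its call begins: read the wrist's pose just before it. There is no depth.
- ctrl.sign_off(): hands the job in; it is judged then, once.
The state is a dict: "t": time; "joint_positions": joint angles; "joint_velocities": joint speeds; "tau": joint torques, N m; "ee_pos": TCP position; "eef_rot": TCP orientation; "ft_force": force on the tool from outside, world axes, zero at the start; "torque": the same for the moment, N m; "finger_gap": finger opening in m; "grip_force": force on a finger pad.
Only numpy, scipy, OpenCV 4.12 (cv2) and the standard library are available. Lean on these libraries where they do the work, as an engineer would, in place of code of your own. Each camera call takes 0.05 s, during which the arm holds its last target. There are 200 camera calls.

## Working session

There is one attempt and no reset: what is moved stays moved. The work goes in short steps, Python scripts to look and compute and a tool call to move; the robot and the scene stay as the last step left them, time stands still between calls to the robot, and variables do not carry over. Pictures are saved under pics/ and viewed, at most 11 in all, crops included, and the job is handed in when it is done.

Besides the shell and the picture viewer there is one more tool, called after "Call:" by a JSON object that holds its "op" and its "data", one argument or row to a line. servo_tool: Moves the arm, as the interface text tells. Its arguments: {"type":"object","properties":{"plan":{"type":"array","items":{"type":"array","items":{"type":"array","items":{"type":"number"}}}},"squeeze":{"type":"number"}},"required":["plan"]}

```bash
mkdir -p pics
cat > h.py <<'E'
import numpy as np,cv2
from cell import ctrl
from scipy.spatial.transform import Rotation as R
def grab(n):
    o=ctrl.observe(); f=ctrl.grab_frame(n)
    if n=="wrist":
        T=np.eye(4);T[:3,:3]=R.from_quat(o["eef_rot"]).as_matrix();T[:3,3]=o["ee_pos"]
        C=T@np.array(f["hand_eye"]);f["R"]=C[:3,:3];f["p"]=C[:3,3]
    else:
        a=np.array(f["attitude"]);f["R"]=a if a.shape==(3,3) else R.from_quat(a).as_matrix();f["p"]=np.array(f["xyz"])
    return f
def ray(f,u,v):
    return f["R"]@np.array([(u-f["cx"])/f["fx"],(v-f["cy"])/f["fy"],1.])
def onz(f,u,v,z):
    d=ray(f,u,v);return f["p"]+d*(z-f["p"][2])/d[2]
def proj(f,P):
    q=f["R"].T@(np.array(P)-f["p"]);return q[0]/q[2]*f["fx"]+f["cx"],q[1]/q[2]*f["fy"]+f["cy"]
def save(f,n): cv2.imwrite(f"pics/{n}.png",cv2.cvtColor(f["color"],cv2.COLOR_RGB2BGR))
E
python3 - <<'E'
from h import *
o=ctrl.observe();print(o["ee_pos"],o["eef_rot"],o["ft_force"])
for n in("scene","top","wrist"):
    f=grab(n);save(f,n+"0");print(n,f["p"],f["R"].round(3).tolist(),f["fx"],f["cx"],f["cy"])
E
```

```text
[ 0.18861567 -0.59536025  0.23257348] [ 9.88257958e-01  1.52793088e-01 -9.45113786e-05 -6.86881871e-04] [-0.12134913  0.06317028 -0.22000299]
scene [-0.33796511  0.64747496  0.78833774] [[-0.614, -0.432, 0.66], [-0.789, 0.32, -0.524], [0.015, -0.843, -0.538]] 543.6375274544715 317.9632216684953 242.89124176495153
top [ 0.2804113  -0.0439272   1.25842487] [[0.006, -0.971, 0.24], [-1.0, -0.005, 0.007], [-0.006, -0.24, -0.971]] 456.54957341335955 328.8233457326088 240.75549083189412
wrist [ 0.26513827 -0.57237114  0.38380094] [[0.301, -0.913, -0.275], [-0.954, -0.289, -0.084], [-0.002, 0.287, -0.958]] 409.5806891397239 317.48713432174856 232.65082791800785
```

View pics/top0.png

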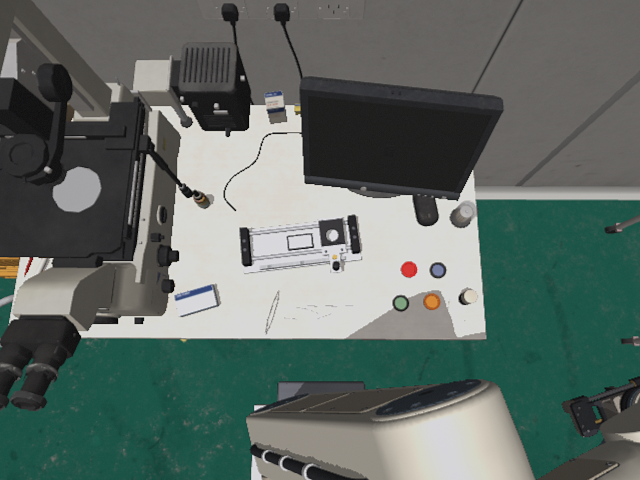

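View pics/scene0.png

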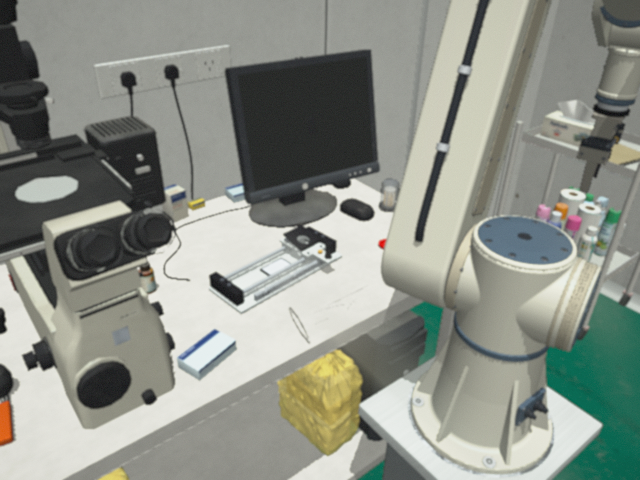

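The top view shows the rail at about (300,242) with the sled near its right (−y) end and the knob at (336,262). The blue filter is at (438,270), with red at (409,269), green at (400,303) and orange at (431,301). The case is at (470,297) and the dropper at (203,200).

Run:
```python
from h import *
f=grab("top")
c=f["color"][195:325,232:488];cv2.imwrite("pics/crop.png",cv2.cvtColor(cv2.resize(c,None,fx=3,fy=3,interpolation=cv2.INTER_CUBIC),cv2.COLOR_RGB2BGR))
hsv=cv2.cvtColor(f["color"],cv2.COLOR_RGB2HSV)
g=f["color"].max(2)
for n,(u,v) in dict(blue=(438,270),red=(409,269),green=(400,303),orange=(431,301)).items():
    m=np.zeros(g.shape,np.uint8);w=m[v-13:v+14,u-13:u+14]
    h=hsv[v-13:v+14,u-13:u+14];w[:]=((h[...,1]>70)|(h[...,2]<90))*255
    cs,_=cv2.findContours(m,cv2.RETR_EXTERNAL,cv2.CHAIN_APPROX_NONE)
    k=max(cs,key=cv2.contourArea);(a,b),r,_=cv2.fitEllipse(k);print(n,a,b,r,onz(f,a,b,.005))
for u,v in((245,246),(354,234),(336,262),(470,297)): print(u,v,onz(f,u,v,.04))
```

```text
blue 437.54052734375 269.9886474609375 (14.33774471282959, 15.11547565460205) [ 0.50824843 -0.33778033  0.005     ]
red 408.6675109863281 268.9570617675781 (15.26168441772461, 15.679015159606934) [ 0.51073163 -0.25768454  0.005     ]
green 400.45965576171875 303.0789794921875 (14.939664840698242, 15.230250358581543) [ 0.41595574 -0.23190078  0.005     ]
orange 431.6314697265625 301.1398010253906 (15.810763359069824, 16.304616928100586) [ 0.42173235 -0.31725335  0.005     ]
245 246 [0.56584611 0.19472929 0.04      ]
354 234 [ 0.60135823 -0.10454808  0.04      ]
336 262 [ 0.52243662 -0.05510201  0.04      ]
470 297 [ 0.4293725  -0.41220701  0.04      ]
```

View pics/crop.png

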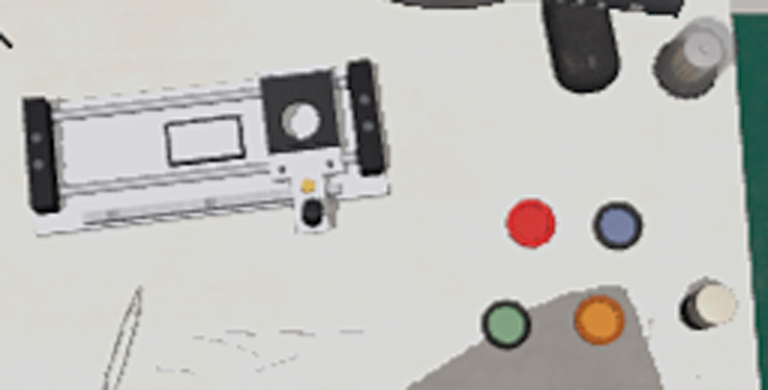

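The enlarged view shows the rail yawed about +7°, with the sled at the right and the knob nearest the robot. The blue filter has free room for the fingers along a diagonal. I'll fly over it for a close measurement.

Call:
{"op": "servo_tool", "data": {
  "plan": [
    [[0.036,0.029,-0.005,0,0,3,0.0919],[0.036,0.029,-0.005,0,0,3,0.0919],[0.036,0.029,-0.005,0,0,3,0.0919],[0.036,0.029,-0.005,0,0,3,0.07],[0.036,0.029,-0.005,0,0,3,0.07],[0.036,0.029,-0.005,0,0,3,0.07],[0.036,0.029,-0.005,0,0,3,0.07],[0.036,0.029,-0.005,0,0,3,0.07],[0.032,0.026,-0.005,0,0,3,0.07],[0,0,0,0,0,0,0.07]]
  ],
  "squeeze": 15
}}

```text
t: 1.45
ee_pos: [0.5103, -0.3359, 0.1876]
eef_rot: [0.925, 0.381, -0.0, -0.0]
ft_force: [0.0, 0.2, 0.9]
finger_gap: 0.0699
grip_force: 0.0
```

Run:
```python
from h import *
o=ctrl.observe();print(o["t"],o["ee_pos"],R.from_quat(o["eef_rot"]).as_matrix().round(3).tolist(),o["joint_positions"])
f=grab("wrist");save(f,"w1");print(f["p"])
print(proj(f,[.508,-.338,.005]),proj(f,[.51,-.258,.005]),proj(f,[.522,-.055,.04]))
```

```text
1.45 [ 0.5102687  -0.33594171  0.1876316 ] [[0.71, 0.704, -0.0], [0.704, -0.71, 0.001], [0.0, -0.001, -1.0]] [-5.84905576e-01  3.77434113e-01  1.70689737e+00  4.50414791e-04
  1.05797906e+00  2.04168532e-01]
[ 0.56698334 -0.28013855  0.33882488]
(np.float64(317.7716041975822), np.float64(212.96656373771532)) (np.float64(248.37099488580776), np.float64(142.68878116237389)) (np.float64(4.999700253141498), np.float64(-105.80670124085071))
```

View pics/w1.png

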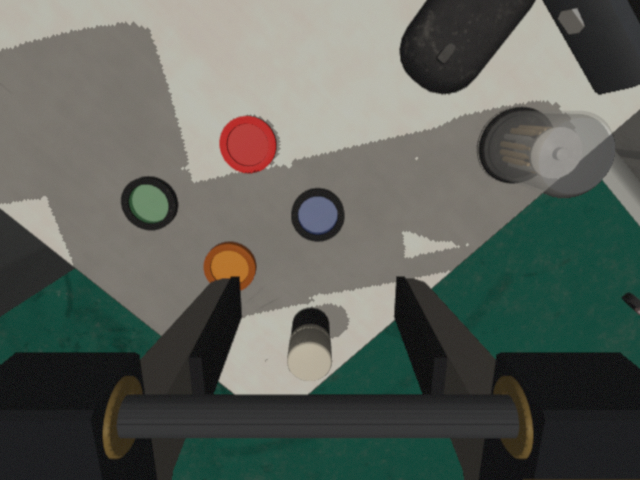

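The wrist view shows the blue filter at (318,214), with no neighbours along the closing line (horizontal in the image). Red is at (248,144) and orange at (230,266). I'll refine the blue centre with a contour.

Run:
```python
from h import *
f=grab("wrist");im=f["color"].astype(int)
hsv=cv2.cvtColor(f["color"],cv2.COLOR_RGB2HSV)
m=((hsv[...,2]<70)|((hsv[...,0]>100)&(hsv[...,0]<135)&(hsv[...,1]>50))).astype(np.uint8)*255
w=np.zeros_like(m);w[180:250,285:352]=m[180:250,285:352]
k=max(cv2.findContours(w,cv2.RETR_EXTERNAL,cv2.CHAIN_APPROX_NONE)[0],key=cv2.contourArea)
(a,b),r,_=cv2.fitEllipse(k);print(a,b,r,onz(f,a,b,.006),cv2.contourArea(k))
b2=((hsv[...,0]>100)&(hsv[...,0]<135)&(hsv[...,1]>50)).astype(np.uint8)*255
w[:]=0;w[180:250,285:352]=b2[180:250,285:352]
k=max(cv2.findContours(w,cv2.RETR_EXTERNAL,cv2.CHAIN_APPROX_NONE)[0],key=cv2.contourArea)
(a,b),r,_=cv2.fitEllipse(k);print(a,b,r,onz(f,a,b,.007),ctrl.observe()["ee_pos"])
```

```text
317.4298400878906 212.51463317871094 (52.234230041503906, 52.31414794921875) [ 0.50701953 -0.33849857  0.006     ] 2145.0
317.51806640625 213.3508758544922 (38.123870849609375, 39.251365661621094) [ 0.50673763 -0.3388832   0.007     ] [ 0.50846624 -0.3376901   0.18800324]
```

Call:
{"op": "servo_tool", "data": {
  "plan": [
    [[-0.0015,-0.001,-0.05,0,0,0,0.07],[0,0,-0.05,0,0,0,0.07],[0,0,-0.035,0,0,0,0.07],[0,0,-0.02,0,0,0,0.07],[0,0,-0.0115,0,0,0,0.07],[0,0,0,0,0,0,0.07],[0,0,0,0,0,0,0.042],[0,0,0,0,0,0,0.04],[0,0,0,0,0,0,0.04],[0,0,0,0,0,0,0.04],[0,0,0,0,0,0,0.04]]
  ],
  "squeeze": 15
}}

```text
t: 2.92
ee_pos: [0.5077, -0.339, 0.0225]
eef_rot: [0.925, 0.379, 0.0, 0.0]
ft_force: [-0.4, 1.3, 6.4]
finger_gap: 0.0432
grip_force: 16.0
```

Call:
{"op": "servo_tool", "data": {
  "plan": [
    [[0,0,0.03,0,0,0,0.04],[0,0,0.05,0,0,-5,0.04],[0,0.04,0.05,0,0,-6,0.04],[0,0.05,0.04,0,0,-6,0.04],[0,0.05,0.03,0,0,-6,0.04],[0,0.05,0,0,0,-6,0.04],[0,0.05,0,0,0,-6,0.04],[0,0.02,0,0,0,-3,0.04],[0,0,0,0,0,0,0.04],[0,0,0,0,0,0,0.04]]
  ]
}}

```text
t: 4.18
ee_pos: [0.5073, -0.0815, 0.2196]
eef_rot: [0.998, 0.058, 0.0, 0.0]
ft_force: [-1.1, -0.3, 0.3]
finger_gap: 0.0434
grip_force: 15.7
```

Run:
```python
from h import *
f=grab("wrist");save(f,"w2");o=ctrl.observe()
print(o["t"],o["ee_pos"],o["finger_gap"],R.from_quat(o["eef_rot"]).as_matrix().round(3).tolist())
f=grab("top");cv2.imwrite("pics/t2.png",cv2.cvtColor(f["color"],cv2.COLOR_RGB2BGR))
```

```text
4.225 [ 0.50730203 -0.08178159  0.21959274] 0.043136655873787066 [[0.993, 0.115, -0.0], [0.115, -0.993, -0.0], [-0.0, 0.0, -1.0]]
```

View pics/w2.png

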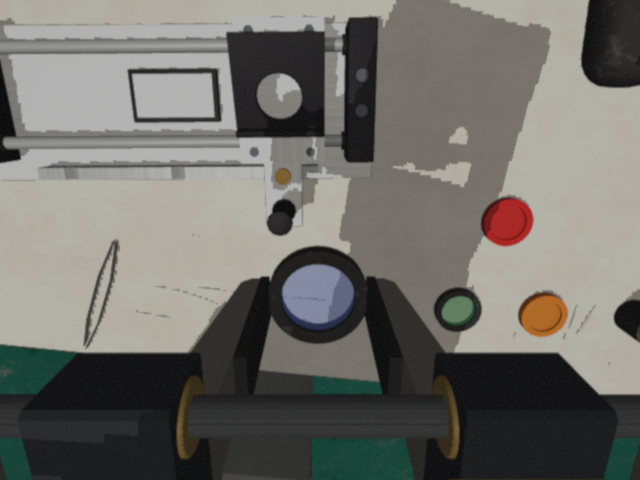

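The wrist view shows the filter held level between the pads at (318,295). The cradle hole is at (279,96), the pad rectangle's centre is at (174,95), and the knob head is at (280,224) with its base at (284,208). Next I'll compute world positions.

Run:
```python
from h import *
f=grab("wrist");hsv=cv2.cvtColor(f["color"],cv2.COLOR_RGB2HSV);V=hsv[...,2]
def ell(m,box):
    w=np.zeros(V.shape,np.uint8);x0,y0,x1,y1=box;w[y0:y1,x0:x1]=m[y0:y1,x0:x1]*255
    k=max(cv2.findContours(w,cv2.RETR_EXTERNAL,cv2.CHAIN_APPROX_NONE)[0],key=cv2.contourArea)
    return cv2.fitEllipse(k),cv2.minAreaRect(k),cv2.boundingRect(k)
h=ell(V>120,(250,65,312,128));print("hole",h[0][:2],onz(f,*h[0][0],.060))
p=ell(V<90,(122,60,226,128));print("pad",p[1],onz(f,*p[1][0],.012))
k=ell(V<45,(262,211,300,240));print("knob",k[0][:2])
b=ell((hsv[...,0]>100)&(hsv[...,0]<135)&(hsv[...,1]>40),(270,250,366,345));print("glass",b[0])
r=ell(V<60,(270,240,366,345));print("ring",r[2])
o=ctrl.observe();print("tcp",o["ee_pos"],"glass centre @-.016",onz(f,*b[0][0],o["ee_pos"][2]-.016))
t=grab("top");Vt=t["color"].max(2)
w=np.zeros(V.shape,np.uint8);w[255:272,328:345]=(Vt[255:272,328:345]<90)*255
c=max(cv2.findContours(w,cv2.RETR_EXTERNAL,cv2.CHAIN_APPROX_NONE)[0],key=cv2.contourArea);kt=cv2.fitEllipse(c);print("top knob",kt[:2])
for z in(.05,.06,.07,.08,.09):print(z,onz(f,*k[0][0],z)[:2],onz(t,*kt[0],z)[:2])
# rail direction from end-block inner edge / shafts
e=cv2.Canny(f["color"],60,150);L=cv2.HoughLinesP(e,1,np.pi/720,60,minLineLength=120,maxLineGap=8)
for l in L[:,0]:
    if l[1]<185 and abs(l[3]-l[1])<20:
        a=onz(f,l[0],l[1],.03);c=onz(f,l[2],l[3],.03);d=a-c;print(l,np.degrees(np.arctan2(-d[0],d[1])))
```

```text
hole ((278.5346374511719, 95.0191879272461), (41.173309326171875, 43.17389678955078)) [ 0.59382455 -0.0446758   0.06      ]
pad ((173.97421264648438, 94.95043182373047), (53.09262466430664, 91.3373031616211), 89.04515838623047) [0.58508153 0.04615781 0.012     ]
knob ((280.22686767578125, 221.11279296875), (21.619728088378906, 27.577960968017578))
glass ((317.61993408203125, 297.0497741699219), (65.91521453857422, 73.78004455566406), 89.348876953125)
ring (270, 247, 96, 96)
tcp [ 0.50724219 -0.0819083   0.21952815] glass centre @-.016 [ 0.50720848 -0.08293193  0.20352815]
top knob ((335.8152770996094, 259.7654113769531), (12.939659118652344, 16.12413215637207))
0.05 [ 0.497558   -0.05346572] [ 0.52658918 -0.05449601]
0.06 [ 0.50034585 -0.05410194] [ 0.524552   -0.05440855]
0.07 [ 0.50313371 -0.05473815] [ 0.52251482 -0.05432109]
0.08 [ 0.50592156 -0.05537437] [ 0.52047764 -0.05423363]
0.09 [ 0.50870942 -0.05601058] [ 0.51844046 -0.05414617]
[150 167 272 166] 6.986257859230427
[ 50 165 261 163] 7.057875920386103
[ 20 147 148 145] 7.393458649709407
```

Call:
{"op": "servo_tool", "data": {
  "plan": [
    [[0.02,0.0093,0,0.46,-3.72,0.1,0.04],[0.02,0.0093,0,0.46,-3.72,0.1,0.04],[0.02,0.0093,-0.01,0.46,-3.72,0.1,0.04],[0.019,0.0091,-0.02,0.45,-3.73,0.1,0.04],[0,0,-0.035,0,0,0,0.04],[0,0,-0.03,0,0,0,0.04],[0,0,-0.017,0,0,0,0.04],[0,0,0,0,0,0,0.04],[0,0,0,0,0,0,0.04]]
  ]
}}

```text
t: 5.5
ee_pos: [0.5868, -0.0444, 0.1083]
eef_rot: [0.99, 0.06, 0.131, -0.008]
ft_force: [-0.7, 0.1, -0.6]
finger_gap: 0.0436
grip_force: 15.7
```

Run:
```python
from h import *
o=ctrl.observe();M=R.from_quat(o["eef_rot"]).as_matrix()
print(o["t"],o["ee_pos"],M.round(3).tolist(),o["ft_force"])
f=grab("wrist");save(f,"w3");s=grab("scene");cv2.imwrite("pics/s3.png",cv2.cvtColor(s["color"],cv2.COLOR_RGB2BGR))
```

```text
5.5 [ 0.58675175 -0.04439026  0.10827395] [[0.959, 0.121, 0.258], [0.117, -0.993, 0.032], [0.26, -0.001, -0.966]] [-0.73802445  0.05240411 -0.56838256]
```

View pics/w3.png

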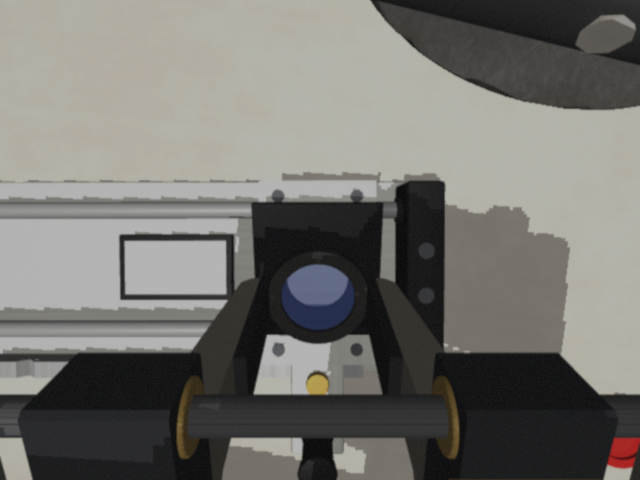

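The filter sits centred over the plate sideways: plate edges at 252 and 382, filter at 318. I'll lower it along the face normal.

Call:
{"op": "servo_tool", "data": {
  "plan": [
    [[0.0026,0.0003,-0.0097,0,0,0,0.04],[0.0018,0.0002,-0.0068,0,0,0,0.04],[0.0008,0.0001,-0.0029,0,0,0,0.04],[0,0,0,0,0,0,0.04],[0.0005,0,-0.0019,0,0,0,0.04],[0,0,0,0,0,0,0.04]]
  ]
}}

```text
t: 6.35
ee_pos: [0.592, -0.0434, 0.0864]
eef_rot: [0.99, 0.06, 0.13, -0.008]
ft_force: [-0.3, -0.4, 0.0]
finger_gap: 0.0433
grip_force: 15.7
```

Call:
{"op": "servo_tool", "data": {
  "plan": [
    [[0.0005,0,-0.0019,0,0,0,0.04],[0,0,0,0,0,0,0.04]]
  ]
}}

```text
t: 6.6
ee_pos: [0.5924, -0.0434, 0.0843]
eef_rot: [0.99, 0.06, 0.13, -0.008]
ft_force: [-1.1, -0.4, -0.4]
finger_gap: 0.0434
grip_force: 15.7
```

Call:
{"op": "servo_tool", "data": {
  "plan": [
    [[0.0003,0,-0.001,0,0,0,0.04],[0,0,0,0,0,0,0.04]]
  ]
}}

```text
t: 6.85
ee_pos: [0.5927, -0.0434, 0.0834]
eef_rot: [0.99, 0.06, 0.13, -0.008]
ft_force: [-1.0, -0.8, 0.4]
finger_gap: 0.0435
grip_force: 15.7
```

Call:
{"op": "servo_tool", "data": {
  "plan": [
    [[0.0003,0,-0.001,0,0,0,0.04],[0,0,0,0,0,0,0.04]]
  ]
}}

```text
t: 7.1
ee_pos: [0.5929, -0.0434, 0.083]
eef_rot: [0.99, 0.06, 0.13, -0.008]
ft_force: [-5.6, -0.3, 9.6]
finger_gap: 0.0429
grip_force: 15.0
```

Call:
{"op": "servo_tool", "data": {
  "plan": [
    [[0.0003,0,-0.001,0,0,0,0.04],[0,0,0,0,0,0,0.04]]
  ]
}}

```text
t: 7.35
ee_pos: [0.5933, -0.0434, 0.0824]
eef_rot: [0.99, 0.06, 0.13, -0.009]
ft_force: [-6.9, 0.6, 14.3]
finger_gap: 0.044
grip_force: 15.0
```

Contact came where expected. I'll ease off 1.3 mm, then slide down the slope to the ledge.

Call:
{"op": "servo_tool", "data": {
  "plan": [
    [[-0.0004,0,0.0013,0,0,0,0.04],[-0.0015,-0.0002,-0.0004,0,0,0,0.04],[-0.0014,-0.0002,-0.0004,0,0,0,0.04],[0,0,0,0,0,0,0.04]]
  ]
}}

```text
t: 7.85
ee_pos: [0.5899, -0.0438, 0.0818]
eef_rot: [0.99, 0.06, 0.13, -0.008]
ft_force: [-0.6, 0.0, 0.1]
finger_gap: 0.0435
grip_force: 15.0
```

Call:
{"op": "servo_tool", "data": {
  "plan": [
    [[-0.001,-0.0001,-0.0003,0,0,0,0.04],[0,0,0,0,0,0,0.04]]
  ]
}}

```text
t: 8.1
ee_pos: [0.589, -0.0439, 0.0816]
eef_rot: [0.99, 0.06, 0.13, -0.008]
ft_force: [-1.3, 0.3, -0.1]
finger_gap: 0.0435
grip_force: 15.0
```

Call:
{"op": "servo_tool", "data": {
  "plan": [
    [[-0.001,-0.0001,-0.0002,0,0,0,0.04],[0,0,0,0,0,0,0.04]]
  ]
}}

```text
t: 8.35
ee_pos: [0.5878, -0.0439, 0.0813]
eef_rot: [0.99, 0.06, 0.13, -0.009]
ft_force: [-0.5, 1.1, 0.2]
finger_gap: 0.0433
grip_force: 15.0
```

Call:
{"op": "servo_tool", "data": {
  "plan": [
    [[-0.001,-0.0001,-0.0003,0,0,0,0.04],[0,0,0,0,0,0,0.04]]
  ]
}}

```text
t: 8.6
ee_pos: [0.587, -0.0441, 0.0811]
eef_rot: [0.99, 0.06, 0.13, -0.008]
ft_force: [0.3, 0.2, -1.1]
finger_gap: 0.0435
grip_force: 15.0
```

Call:
{"op": "servo_tool", "data": {
  "plan": [
    [[-0.001,-0.0001,-0.0003,0,0,0,0.04],[0,0,0,0,0,0,0.04]]
  ]
}}

```text
t: 8.85
ee_pos: [0.5867, -0.0442, 0.0812]
eef_rot: [0.99, 0.06, 0.131, -0.008]
ft_force: [2.3, 0.5, -0.3]
finger_gap: 0.0434
grip_force: 15.0
```

Call:
{"op": "servo_tool", "data": {
  "plan": [
    [[-0.001,-0.0001,-0.0003,0,0,0,0.04],[0,0,0,0,0,0,0.04]]
  ]
}}

```text
t: 9.1
ee_pos: [0.5865, -0.0443, 0.0814]
eef_rot: [0.989, 0.06, 0.132, -0.008]
ft_force: [6.0, 2.0, 1.4]
finger_gap: 0.0436
grip_force: 15.0
```

Ledge reached. I'll take most of the push off, seat the filter on the face, and open.

Call:
{"op": "servo_tool", "data": {
  "plan": [
    [[0.0013,0.0001,-0.0004,0,0,0,0.04],[0,0,0,0,0,0,0.04],[0,0,0,0,0,0,0.058],[0,0,0,0,0,0,0.058],[0,0,0,0,0,0,0.058],[-0.0026,-0.0003,0.0097,0,0,0,0.058],[-0.0078,-0.0009,0.029,0,0,0,0.058],[-0.01,-0.0013,0.0386,0,0,0,0.058],[-0.02,-0.003,0.03,0,0,0,0.058],[0,0,0,0,0,0,0.058]]
  ]
}}

```text
t: 10.35
ee_pos: [0.5463, -0.05, 0.1902]
eef_rot: [0.989, 0.06, 0.132, -0.008]
ft_force: [0.3, 0.1, -0.7]
finger_gap: 0.058
grip_force: 0.0
```

Run:
```python
from h import *
f=grab("wrist");save(f,"w4");print(ctrl.observe()["ee_pos"])
```

```text
[ 0.54624664 -0.04987357  0.18874728]
```

View pics/w4.png

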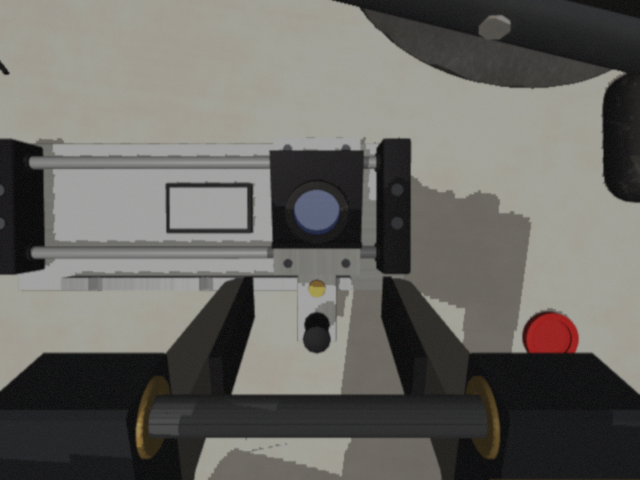

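The filter lies on the cradle with its ring at (317,210), concentric over the hole and close to the ledge. The knob head is at (316,338). I'll record this view, then go upright above the knob.

```bash
cat > k.py <<'E'
from h import *
def knob(f,box):
    x0,y0,x1,y1=box;w=np.zeros((480,640),np.uint8);w[y0:y1,x0:x1]=(f["color"].max(2)[y0:y1,x0:x1]<75)*255
    k=max(cv2.findContours(w,cv2.RETR_EXTERNAL,cv2.CHAIN_APPROX_NONE)[0],key=cv2.contourArea)
    x,y,a,b=cv2.boundingRect(k);return (x,y,a,b),(x+a/2,y+b-a/2)  # head = lower circle of blob
E
python3 - <<'E'
from k import *
import pickle
f=grab("wrist");b,c=knob(f,(296,305,338,362));print(b,c);d=ray(f,*c);pickle.dump((f["p"],d),open("A.pkl","wb"))
for z in(.07,.08,.09,.1):print(z,onz(f,*c,z)[:2])
E
```

```text
(304, 312, 27, 41) (317.5, 339.5)
0.07 [ 0.50141809 -0.05618887]
0.08 [ 0.50430042 -0.05585049]
0.09 [ 0.50718275 -0.05551211]
0.1 [ 0.51006507 -0.05517373]
```

Call:
{"op": "servo_tool", "data": {
  "plan": [
    [[-0.01,-0.0015,0,-0.46,3.72,0,0.058],[-0.01,-0.0015,0,-0.46,3.72,0,0.058],[-0.01,-0.0015,0,-0.46,3.72,0,0.058],[-0.008,-0.001,-0.01,-0.45,3.73,0,0.05],[0,0,0,0,0,0,0.05],[0,0,0,0,0,0,0.05]]
  ]
}}

```text
t: 11.2
ee_pos: [0.508, -0.055, 0.1767]
eef_rot: [0.998, 0.061, -0.0, -0.001]
ft_force: [0.1, 0.6, 0.4]
finger_gap: 0.0499
grip_force: 0.0
```

Run:
```python
from k import *
import pickle
o=ctrl.observe();print(o["t"],o["ee_pos"],R.from_quat(o["eef_rot"]).as_matrix().round(3).tolist())
f=grab("wrist");save(f,"w5");print(proj(f,(.508,-.055,.088)))
```

```text
11.2 [ 0.50796103 -0.05502347  0.17670094] [[0.993, 0.122, -0.0], [0.122, -0.993, 0.001], [-0.0, -0.001, -1.0]]
(np.float64(316.1865700936556), np.float64(245.12244911200816))
```

View pics/w5.png

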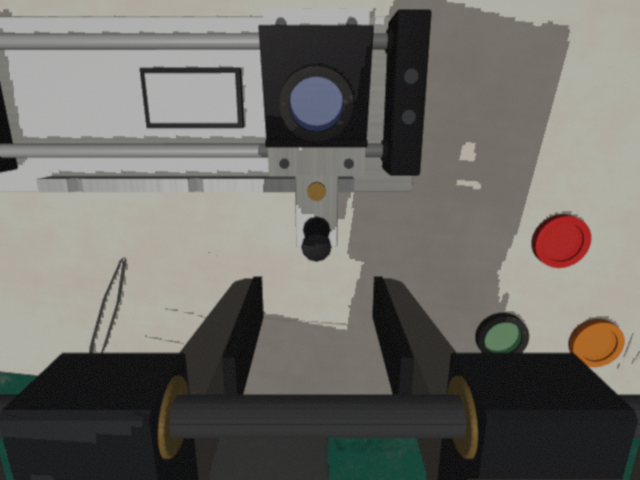

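The knob head at (316,245) matches the prediction for (0.508, −0.055) with its top at z ≈ 0.088. I'll descend and grip it.

Call:
{"op": "servo_tool", "data": {
  "plan": [
    [[0,0,-0.045,0,0,0,0.05],[0,0,-0.03,0,0,0,0.05],[0,0,-0.018,0,0,0,0.05],[0,0,-0.01,0,0,0,0.05],[0,0,0,0,0,0,0.05],[0,0,0,0,0,0,0.014],[0,0,0,0,0,0,0.014],[0,0,0,0,0,0,0.014],[0,0,0,0,0,0,0.014],[0,0,0,0,0,0,0.014]]
  ],
  "squeeze": 12
}}

```text
t: 12.5
ee_pos: [0.5082, -0.0549, 0.0748]
eef_rot: [0.998, 0.061, 0.0, -0.001]
ft_force: [0.0, 3.0, 5.1]
finger_gap: 0.0172
grip_force: 12.0
```

Call:
{"op": "servo_tool", "data": {
  "plan": [
    [[-0.0002,0.002,0,0,0,0,0.014],[-0.0003,0.002,0,0,0,0,0.014],[-0.0005,0.004,0,0,0,0,0.014],[-0.0005,0.004,0,0,0,0,0.014],[-0.0007,0.006,0,0,0,0,0.014],[-0.0007,0.006,0,0,0,0,0.014],[-0.0008,0.006,0,0,0,0,0.014],[-0.0007,0.006,0,0,0,0,0.014],[-0.0007,0.006,0,0,0,0,0.014],[-0.0008,0.006,0,0,0,0,0.014],[-0.0007,0.006,0,0,0,0,0.014],[-0.0007,0.006,0,0,0,0,0.014],[0,0,0,0,0,0,0.014]]
  ]
}}

```text
t: 14.12
ee_pos: [0.5008, 0.0051, 0.0747]
eef_rot: [0.998, 0.061, 0.0, -0.0]
ft_force: [-0.8, 1.8, 6.2]
finger_gap: 0.0169
grip_force: 12.0
```

Call:
{"op": "servo_tool", "data": {
  "plan": [
    [[-0.0005,0.004,0,0,0,0,0.014],[-0.0007,0.006,0,0,0,0,0.014],[-0.0007,0.006,0,0,0,0,0.014],[-0.0006,0.005,0,0,0,0,0.014],[-0.0005,0.004,0,0,0,0,0.014],[0,0,0,0,0,0,0.014],[0,0,0,0,0,0,0.014]]
  ]
}}

```text
t: 15.0
ee_pos: [0.4977, 0.0301, 0.0747]
eef_rot: [0.998, 0.061, 0.0, -0.001]
ft_force: [-1.5, 1.4, 6.7]
finger_gap: 0.0169
grip_force: 12.0
```

Run:
```python
from h import *
o=ctrl.observe();f=grab("wrist");save(f,"w6");print(o["ee_pos"],o["ft_force"])
t=grab("top");cv2.imwrite("pics/t6.png",cv2.cvtColor(cv2.resize(t["color"][195:325,220:420],None,fx=4,fy=4,interpolation=cv2.INTER_CUBIC),cv2.COLOR_RGB2BGR))
```

```text
[0.49774556 0.03009524 0.07471382] [-1.45202745  1.40557917  6.65983045]
```

View pics/w6.png

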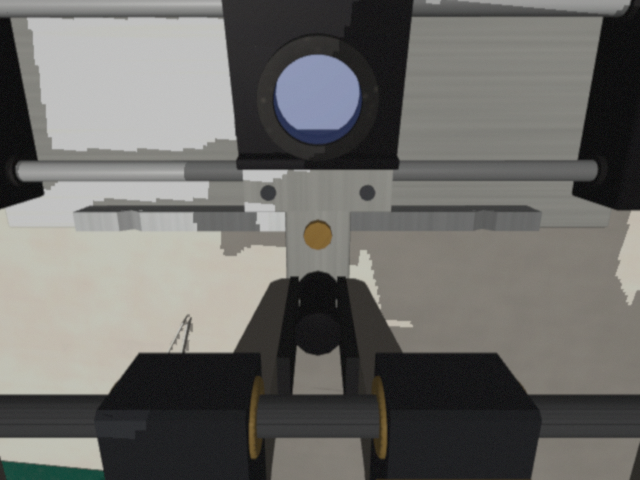

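The filter is still seated, and the glow of the pad shows through it. Sled centre column 318 against the rail's middle at ~308 means about 5 mm to go.

Call:
{"op": "servo_tool", "data": {
  "plan": [
    [[-0.0002,0.0015,0,0,0,0,0.014],[-0.0002,0.0015,0,0,0,0,0.014],[0,0,0,0,0,0,0.014]]
  ]
}}

```text
t: 15.48
ee_pos: [0.4974, 0.0332, 0.0747]
eef_rot: [0.998, 0.061, 0.0, -0.001]
ft_force: [-1.4, 1.9, 6.8]
finger_gap: 0.0174
grip_force: 12.0
```

Call:
{"op": "servo_tool", "data": {
  "plan": [
    [[-0.0001,0.001,0,0,0,0,0.014],[0,0,0,0,0,0,0.014]]
  ]
}}

```text
t: 15.72
ee_pos: [0.4972, 0.0342, 0.0747]
eef_rot: [0.998, 0.061, 0.0, -0.001]
ft_force: [-1.7, 2.9, 5.9]
finger_gap: 0.017
grip_force: 12.0
```

Call:
{"op": "servo_tool", "data": {
  "plan": [
    [[-0.0001,0.001,0,0,0,0,0.014],[0,0,0,0,0,0,0.014]]
  ]
}}

```text
t: 15.98
ee_pos: [0.4971, 0.0352, 0.0747]
eef_rot: [0.998, 0.061, 0.0, -0.001]
ft_force: [-1.2, 1.7, 7.7]
finger_gap: 0.0169
grip_force: 12.0
```

Call:
{"op": "servo_tool", "data": {
  "plan": [
    [[0,0,0,0,0,0,0.03],[0,0,0,0,0,0,0.03],[0,0,0,0,0,0,0.03]]
  ]
}}

```text
t: 16.35
ee_pos: [0.4969, 0.0347, 0.0742]
eef_rot: [0.998, 0.061, -0.0, -0.0]
ft_force: [0.1, 0.2, -0.4]
finger_gap: 0.0302
grip_force: 0.0
```

Run:
```python
from h import *
o=ctrl.observe();f=grab("wrist");save(f,"w7");print(o["ee_pos"],o["ft_force"])
a=cv2.imread("pics/w6.png");b=cv2.imread("pics/w7.png")
for n,im in(("w6",a),("w7",b)):
    hsv=cv2.cvtColor(im,cv2.COLOR_BGR2HSV);w=np.zeros((480,640),np.uint8)
    w[215:255,290:350]=cv2.inRange(hsv,(8,110,80),(25,255,255))[215:255,290:350]
    m=cv2.moments(w,True);print(n,"screw",m["m10"]/m["m00"],m["m01"]/m["m00"])
    V=im.max(2);r=V[208,50:570].astype(int);print([ (i+50,int(r[i+4]-r[i])) for i in range(0,516) if abs(r[i+4]-r[i])>25][:40])
cv2.imwrite("pics/c7.png",cv2.resize(np.vstack([a[150:300],b[150:300]]),None,fx=1.25,fy=1.25))
```

```text
[0.49690242 0.03474646 0.0742439 ] [ 0.09544774  0.2392597  -0.43778734]
w6 screw 317.41186440677967 234.82881355932204
[(77, -41), (78, -49), (79, -61), (80, -75), (81, -75), (82, -73), (83, -58), (84, -35), (240, 63), (241, 117), (242, 129), (243, 121), (244, 68), (271, -44), (272, -58), (273, -57), (274, -46), (387, -49), (388, -77), (389, -74), (390, -63), (391, -26), (529, 34), (530, 46), (531, 49), (532, 39), (533, 30)]
w7 screw 316.0033444816053 234.48327759197323
[(85, -43), (86, -62), (87, -82), (88, -82), (89, -73), (90, -58), (91, -38), (92, -30), (238, 49), (239, 113), (240, 131), (241, 135), (242, 85), (263, -44), (264, -59), (265, -59), (266, -50), (386, -59), (387, -78), (388, -73), (389, -55), (539, 31), (540, 37), (541, 40), (542, 38), (543, 30)]
```

View pics/c7.png

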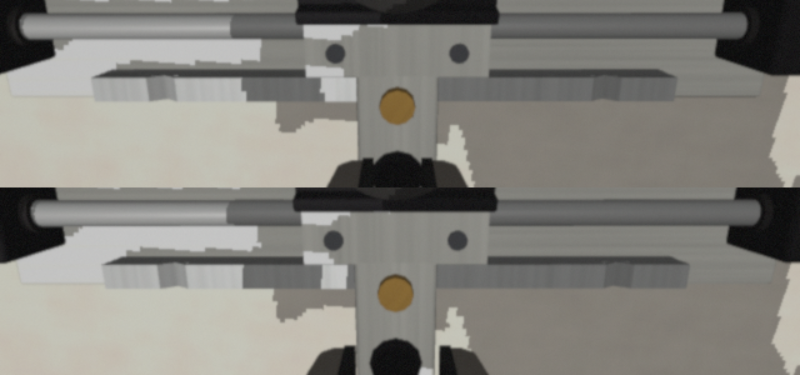

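In the lower view (after release) the outer notches at ~138 and ~496 put the rail's middle at 317. The screw is at 316, so the sled is home in the middle stop. I'll retreat straight up and do a final check.

Call:
{"op": "servo_tool", "data": {
  "plan": [
    [[0,0,0,0,0,0,0.045],[0,0,0,0,0,0,0.045],[0,0,0.03,0,0,0,0.045],[0,0,0.04,0,0,0,0.045],[0,0,0.05,0,0,0,0.045],[-0.02,0,0.02,0,0,0,0.045],[0,0,0,0,0,0,0.045],[0,0,0,0,0,0,0.045]]
  ]
}}

```text
t: 17.4
ee_pos: [0.4771, 0.0348, 0.2137]
eef_rot: [0.998, 0.061, -0.0, -0.0]
ft_force: [0.4, -0.7, -0.1]
finger_gap: 0.0452
grip_force: 0.0
```

Run:
```python
from h import *
f=grab("wrist");save(f,"w8");print(ctrl.observe()["t"],ctrl.observe()["ee_pos"])
```

```text
17.45 [0.47698498 0.03480942 0.2134203 ]
```

View pics/w8.png

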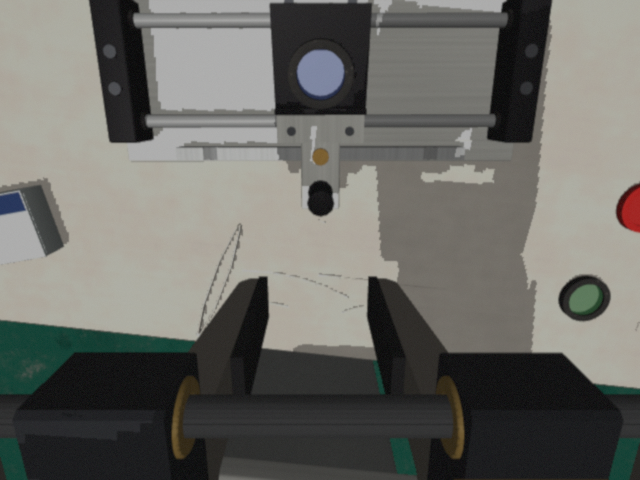

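The filter at (321,73) is seated on the cradle. The sled is centred on the rail: shaft ends at 147 and 495 give 321, and the screw is at 320. The tool is clear of everything.

```bash
python3 -c "
from cell import ctrl
print(ctrl.sign_off())"
```

```text
the job is handed in; nothing more can be done
None
```

The blue filter is flat on the cradle against its ledge, the sled is in the middle stop over the light pad, and the job is handed in at about 17.5 s with nothing else touched.

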